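# Hold a filter lid at its vent position

## Task

Fit the grey bayonet lid into the mouth of the white filter housing: its pointer facing the single stud, dropped fully home. Then twist it clockwise (seen from above) to halfway, where the pointer faces the flat bar on the brim, without going on to the lock click, and hold it there against the return spring so that the housing can vent: finish with the gripper still holding the lid steady. Leave everything else on the bench where it is.

Things in the scene. Friction and masses are not known exactly. Their poses are not given: they have to be found in the camera images.
- lid: Grey plastic bayonet lid, loose, about 200 g, standing upright on its plug. Origin: centre of the plug's underside; z up along its axis, x towards its pointer. Plug 66 mm across (bottom edge chamfered), z 0 to 24 mm; round flange 92 mm across, z 24 to 32 mm; on that a grip bar 52 mm long (along x), 14 mm thick (along y), z 32 to 66 mm, to be gripped across its thickness.
- lid_lug (a point): Outer end of the wide lug (22 mm wide), 42 mm from the lid's axis at +x under the pointer. A narrow lug (10 mm wide, also out to 42 mm) stands on the far side at -x, so the lid enters one way round only. Both are at the bottom of the plug, z 0 to 7 mm.
- lid_pointer (a point): Outer end of the lid's pointer, a tab 10 mm wide on the flange rim: 60 mm from the lid's axis along its +x, 28 mm above its origin.
- canister: White round filter housing, fixed to the bench, 110 mm across, 120 mm high, on a 140 x 120 mm foot. Origin: centre of its underside; z up along the mouth's axis, x towards the entry stud. With the lid's x along the housing's x the lid drops 24 mm into the mouth until its flange rests on the rim: the lid's origin is then 96 mm above this origin. The lid locks clockwise seen from above.
- mouth (a point): Centre of the housing's mouth at the height of its rim, 120 mm above the bench. 71 mm across, with two slots in its 14 mm deep lip that reach to 45 mm from the axis: 27 mm wide at the housing's +x, 15 mm wide at -x. The lid has about 2.5 mm of play all round.
- entry_mark (a point): Top of the single dark steel stud (8 mm across) on the brim at the housing's +x, 61 mm from the axis, 118 mm above the bench: the entry position. The brim is 134 mm across, 7 mm below the rim; all its marks are 5 mm high.
- lock_mark (a point): Top of the pair of small dark steel studs on the brim, 1.40 rad (80 deg) clockwise of the entry stud: locked. A sprung pin starts to click against the wide lug from about 1.1 rad of twist; do not go that far.
- halfway_mark (a point): Top of the dark steel flat bar on the brim (13 mm long, radial, 5 mm wide) that marks halfway: 0.70 rad (40 deg) clockwise of the entry stud, 61 mm from the axis.
- vent_ring (a joint): Sprung ring in the bottom of the mouth which the seated lid's lugs push round clockwise, rad: 0 at rest, then the lid's twist from the entry position minus 0.10 (0.60 with the pointer at the bar); the click begins at 1.0. Its spring turns it and the lid back when let go: 0.05 N m at 0, 0.17 N m at 0.60.
- spare_cap: Bystander: spare screw cap, grey disc 60 mm across, 14 mm high, with a 22 mm round knob on top; no lugs, no pointer; not for use. Origin: centre of its underside.
- seal_ring: Bystander: black rubber ring, 48 mm across, 6 mm high, lying flat. Origin: centre of its underside.
- spanner: Bystander: steel spanner lying flat.
- cartridge: Bystander: white filter cartridge, 60 mm across, 130 mm tall, standing. Origin: centre of its underside.
- screw_jar: Bystander: jar, 70 mm across, 90 mm tall. Origin: centre of its underside.
- mug: Bystander: white mug, 80 mm across, 90 mm tall. Origin: centre of its underside.
- carton: Bystander: cardboard carton 70 x 150 mm, 190 mm tall. Origin: centre of its underside.
Mind the look-alikes: they are no part of the job. Leave any green or pink look-alike of the lid alone.

How it is judged:
By the outcome, as a careful person would: the job done as asked, in the order asked, and still so for the second after the job is handed in, while the arm keeps its last pose, push and grip.
It also fails if it takes over 45 s, if anything falls off the work surface, if the arm or the gripper's body presses on something with over 40 N, if the wrist force passes 120 N, or if a joint passes its speed limit or range.

## Robot

A 6-joint arm with a two-finger parallel gripper is mounted at the origin on the work surface. World frame = base frame: x ahead of the robot, y to its left, z up, the work surface at z = 0. Lengths are in m, angles in rad, forces in N, time in s.
With the tool pointing down it reaches from about 0.2 to 0.875 m from the base axis. Payload 3.4 kg.
Tool frame: the origin (TCP) lies at the very end of the fingers, on their centre line; the grasp point (between the pads) lies 19 mm behind it; z points along the fingers, y is the line along which they close (so a half turn about z gives the same grasp; the last joint's range is limited). The gripper opens to 94 mm and grips with 3 to 60 N. Pads are 16 mm wide; open, the fingers measure 119 mm over their backs; the gripper's body (75 mm by 177 mm) begins 78 mm behind the grasp point.
Start: joints at [-1.435, 0.276, 1.505, -0, 1.361, -0.121], TCP at [0.146, -0.556, 0.205] pointing down, gripper open.
Joint ranges: [-2.89, 2.89], [-0.75, 2.08], [0.22, 2.7], [-1.18, 4.32], [0.11, 2.71], [-2.7, 2.7]. Speed limits (rad/s): [2.57, 2.57, 3.14, 3.14, 3.14, 3.14].

## Interface

Orientations are given as a unit quaternion [x, y, z, w].
In Python, from workcell import sense, snapshot, sign_off gives the robot as it stands. The module is installed in compiled form; this text tells all that it offers.
- The arm moves only by the tool send_rows, never from a script. Its argument "commands" is text: rows parted by semicolons, each of 7 numbers parted by spaces: the opening, from 0 (shut) to 1 (fully open), then the shift along the world's x, y, z in normalised numbers (1 is 50 cm), then the turn, a rotation vector about the world's x, y, z in normalised numbers (1 is 4 rad). A call has 1 to 8 rows; each row is the pose to reach, as a shift and turn from the pose commanded when the call began; what a row does not reach only later rows make up. A row lasts 1/12 s, in which the tool goes at most 41.7 mm and 7.16 degrees, less where a joint would pass 70% of its speed; a pose out of reach is approached as far as the arm can. Shift and turn numbers lie between -1 and 1, and a call with a number outside is refused. A call with a gripper value outside its range is refused whole. The fingers move at their own pace and stop on an object; "squeeze" is the grip in N (left out, the last holds). Time passes only in rows, so rows that repeat a pose let the fingers close. It gives the time, the measured TCP pose, the force, the opening and the grip force at its end, in the units of the state.
- sense(): the state, without advancing time (a new reading comes with each control period).
- snapshot(name): name is "side" or "top"; returns a dict with "img" (400x640x3 uint8, red, green, blue), "range_z" (400x640 float32, m along the optical axis (not along the pixel's ray), 0 where there is no reading), "intrinsics" (3x3 intrinsics, pixels), "distortion" ([k1, k2, p1, p2, k3] as OpenCV has them; the pictures are not rectified), "R" (3x3) and "t" (3): a world point X has camera coordinates R X + t. Camera axes: x right, y down, z forward; pixel columns grow to the right and rows downward; lengths in m; the calibration is good to about 2 mm. A picture is of the moment at which its call begins.
- sign_off(): hands the job in; it is judged then, once.
The state is a dict: "t": time; "q": joint angles; "dq": joint speeds; "joint_torque": joint torques, N m; "tool_pos": TCP position; "eef_rot": TCP orientation; "ft_force": force on the tool from outside, world axes, zero at the start; "torque": the same for the moment, N m; "width": finger opening in m; "grasp_force": force on a finger pad.
Only numpy, scipy, OpenCV 4.12 (cv2) and the standard library are available. Lean on these libraries where they do the work, as an engineer would, in place of code of your own. Each camera call takes 0.05 s, during which the arm holds its last target. There are 200 camera calls.

## Working session

There is one attempt and no reset: what is moved stays moved. The work goes in short steps, Python scripts to look and compute and a tool call to move; the robot and the scene stay as the last step left them, time stands still between calls to the robot, and variables do not carry over. Pictures are saved under pics/ and viewed, at most 10 in all, crops included, and the job is handed in when it is done.

Besides the shell and the picture viewer there is one more tool, called after "Call:" as name(argument=value, ...) on one line, values as JSON. send_rows: Moves the arm, as the interface text tells. Its arguments: {"type":"object","properties":{"commands":{"type":"string"},"squeeze":{"type":"number"}},"required":["commands"]}

```bash
mkdir -p pics
cat > h.py <<'E'
import numpy as np, cv2
from workcell import sense, snapshot, sign_off
def cloud(s):
    K,D=s["intrinsics"],np.array(s["distortion"],float)
    h,w=s["range_z"].shape
    u,v=np.meshgrid(np.arange(w),np.arange(h))
    p=cv2.undistortPoints(np.stack([u,v],-1).reshape(-1,1,2).astype(np.float64),np.array(K,float),D).reshape(h,w,2)
    z=s["range_z"][...,None]
    c=np.concatenate([p*z,z],-1)
    X=(c-np.array(s["t"]))@np.array(s["R"])
    X[s["range_z"]==0]=np.nan
    return X
E
python3 - <<'E'
from h import *
for n in("top","side"):
    s=snapshot(n); np.savez(n+"0.npz",**s); cv2.imwrite(f"pics/{n}0.png",s["img"][...,::-1])
print(sense())
E
```

```text
{'t': 0.1, 'q': array([-1.43499525e+00,  2.76489682e-01,  1.50594008e+00, -2.67217891e-05,
        1.36066805e+00, -1.20981146e-01]), 'dq': array([-0.00026115, -0.00093827, -0.00387338, -0.00072476, -0.00052248,
        0.00163252]), 'joint_torque': array([ 1.38679101e-03, -4.05455518e+01, -2.37781513e+01,  7.03180139e-02,
        2.99371476e-02, -4.48740718e-05]), 'tool_pos': array([ 0.14596394, -0.55568049,  0.20474169]), 'eef_rot': array([ 9.91768538e-01,  1.28041398e-01, -1.86410719e-05, -7.52460059e-04]), 'ft_force': array([ 0.89120431,  0.69166093, -0.00964047]), 'torque': array([-0.00991335,  0.00141153,  0.01109038]), 'grasp_force': 0.0, 'width': 0.0942402864795869}
```

View pics/top0.png

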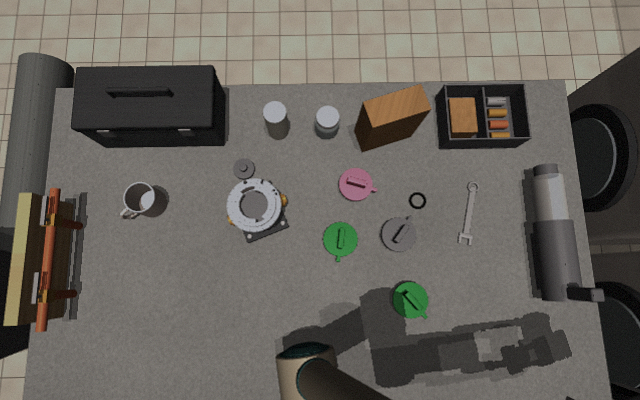

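View pics/side0.png

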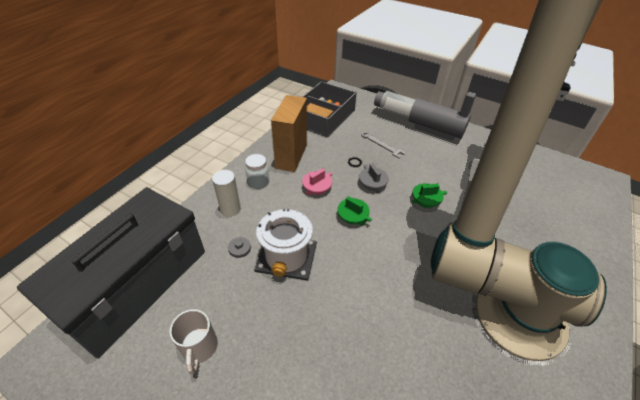

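Top view: grey lid at about (399,234), housing at (254,205), and the green and pink look-alikes nearby. I'll zoom in on both and take measurements.

Run:
```python
from h import *
s=dict(np.load("top0.npz")); X=cloud(s); im=s["img"]
a=cv2.resize(im[170:250,214:294],(480,480),interpolation=cv2.INTER_CUBIC)
b=cv2.resize(im[210:260,374:424],(480,480)[:2],interpolation=cv2.INTER_CUBIC)
c=np.hstack([a,b]);c=cv2.convertScaleAbs(c,alpha=1.5,beta=10); cv2.imwrite("pics/z1.png",cv2.resize(c,(800,400))[...,::-1])
print("cam",-s["R"].T@s["t"],s["R"])
def fit(P):
    A=np.c_[2*P[:,:2],np.ones(len(P))];o=np.linalg.lstsq(A,(P[:,:2]**2).sum(1),rcond=None)[0]
    return o[:2],np.sqrt(o[2]+o[:2]@o[:2])
# lid
R=X[205:265,370:430].reshape(-1,3); 
f=R[(R[:,2]>.022)&(R[:,2]<.042)]; g=R[(R[:,2]>.055)&(R[:,2]<.08)]
h=lambda P:cv2.minEnclosingCircle(P[:,:2].astype(np.float32))
print("flange",len(f),np.median(f[:,2]),cv2.minAreaRect(f[:,:2].astype(np.float32)),h(f))
print("bar",len(g),np.median(g[:,2]),g.mean(0),cv2.minAreaRect(g[:,:2].astype(np.float32)))
c0=g[:,:2].mean(0); r=np.linalg.norm(f[:,:2]-c0,axis=1); k=f[r>.050]; print("pointer",len(k),k.mean(0)-np.r_[c0,0], np.degrees(np.arctan2(*(k.mean(0)[:2]-c0)[::-1])))
w,v=np.linalg.eigh(np.cov(g[:,:2].T)); print("bar dir",v[:,1],np.degrees(np.arctan2(v[1,1],v[0,1])))
R=X[165:250,210:300].reshape(-1,3); f=R[(R[:,2]>.1165)&(R[:,2]<.13)]
b=R[(R[:,2]>.105)&(R[:,2]<.1165)]
print("rim",len(f),np.median(f[:,2]),h(f),"brim",len(b),np.median(b[:,2]),h(b))
```

```text
cam [0.40251666 0.01575115 1.03915768] [[-0.02058429 -0.99977673  0.00477213]
 [-0.98403517  0.01941576 -0.17691185]
 [ 0.1767797  -0.00833755 -0.98421513]]
flange 821 0.032551225105610176 ((0.49781534075737, -0.2226148247718811), (0.09133078902959824, 0.09096574783325195), 10.35419750213623) ((0.5023318529129028, -0.22815635800361633), 0.05289975181221962)
bar 122 0.06600067664943514 [ 0.49712064 -0.22160673  0.06561634] ((0.49781835079193115, -0.2231074422597885), (0.014504882507026196, 0.05291237682104111), 52.506797790527344)
pointer 15 [ 0.04357881 -0.03386272  0.03209607] -37.84883926074309
bar dir [-0.7919332   0.61060773] 142.36654123210053
rim 898 0.1204618378949687 ((0.5699796080589294, 0.14874514937400818), 0.06651666015386581) brim 722 0.11357931617002716 ((0.5704771280288696, 0.1515108197927475), 0.0679020807147026)
```

View pics/z1.png

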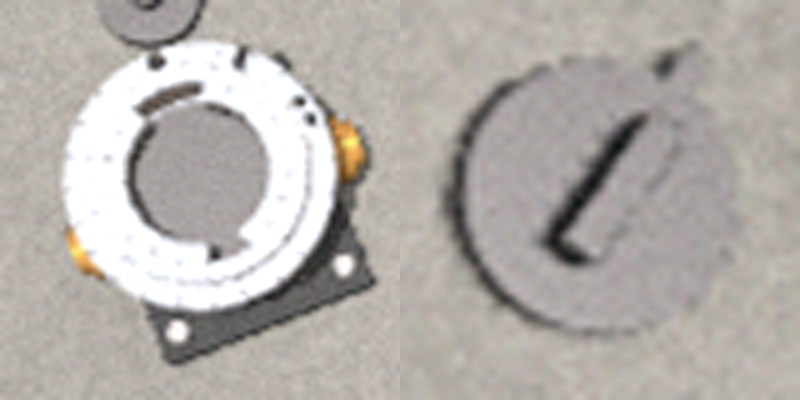

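```bash
cat >> h.py <<'E'
def ray(s,uv,z):
    p=cv2.undistortPoints(np.array(uv,float).reshape(-1,1,2),np.array(s["intrinsics"],float),np.array(s["distortion"],float)).reshape(-1,2)
    R=np.array(s["R"]);C=-R.T@np.array(s["t"]);d=np.c_[p,np.ones(len(p))]@R
    return C+d*((z-C[2])/d[:,2])[:,None]
def fit(P):
    A=np.c_[2*P[:,:2],np.ones(len(P))];o=np.linalg.lstsq(A,(P[:,:2]**2).sum(1),rcond=None)[0]
    return o[:2],np.sqrt(o[2]+o[:2]@o[:2])
E
python3 - <<'E'
from h import *
for n in("top","side"):
    s=dict(np.load(n+"0.npz")); X=cloud(s)
    z=X[...,2]; d=np.hypot(X[...,0]-.570,X[...,1]-.1505)
    m=(d<.08)&(z>.117)&(z<.124)&(d<.056); P=X[m]
    dd=np.hypot(P[:,0]-.57,P[:,1]-.1505); print(n,len(P),"z",np.median(P[:,2]))
    m=(d<.075)&(z>.106)&(z<.124); Q=X[m]
    # outer boundary by angle bins
    for it in range(1):
        c=np.array([.570,.1505])
        for k in range(5):
            a=np.arctan2(Q[:,1]-c[1],Q[:,0]-c[0]);r=np.hypot(Q[:,0]-c[0],Q[:,1]-c[1])
            b=((a+np.pi)/(2*np.pi)*36).astype(int)
            O=np.array([Q[b==i][np.argmax(r[b==i])] for i in range(36) if (b==i).any()])
            I=np.array([Q[b==i][np.argmin(r[b==i])] for i in range(36) if (b==i).any()])
            c,ro=fit(O)
        print("outer",c,ro, "resid",np.std(np.hypot(*(O[:,:2]-c).T)))
        ri=np.hypot(*(I[:,:2]-c).T); J=I[ri<.039]; print("inner",fit(J),len(J))
    # dark marks on the brim
    g=s["img"].max(2).astype(float)
    mk=((d>.052)&(d<.068)&(z>.108)&(z<.123)&(g<110)).astype(np.uint8)
    nn,lab,st,ce=cv2.connectedComponentsWithStats(mk)
    for i in range(1,nn):
        if st[i,4]>=2:
            p=ray(s,[ce[i]],.118)[0]; print(ce[i],st[i,4],p[:2],"r",np.hypot(*(p[:2]-c)),"ang",np.degrees(np.arctan2(p[1]-c[1],p[0]-c[0])))
    # lid
    R=X[(np.hypot(X[...,0]-.498,X[...,1]+.223)<.07)]
    f=R[(R[:,2]>.026)&(R[:,2]<.04)]; c=np.array([.498,-.223])
    for k in range(5):
        a=np.arctan2(f[:,1]-c[1],f[:,0]-c[0]);r=np.hypot(*(f[:,:2]-c).T);b=((a+np.pi)/(2*np.pi)*36).astype(int)
        O=np.array([f[b==i][np.argmax(np.where(b==i,r,0))] for i in range(36) if (b==i).any()])
        ro=np.hypot(*(O[:,:2]-c).T);O=O[(ro<.051)]; c,rr=fit(O)
    pt=f[(r>.05)&(r<.063)]
    print("lid flange",c,rr,"pointer",len(pt),np.degrees(np.arctan2(*(pt[:,:2].mean(0)-c)[::-1])) if len(pt) else 0)
    g=R[(R[:,2]>.062)&(R[:,2]<.07)]; print("bar",cv2.minAreaRect(g[:,:2].astype(np.float32)))
E
```

```text
top 808 z 0.12055379502128169
outer [0.57069361 0.15092517] 0.06705841956418032 resid 0.0003469120692965536
inner (array([0.57054878, 0.15059117]), np.float64(0.03580067020798115)) 30
[261.7 181.1] 10 [0.62783108 0.12923595] r 0.06111557283352927 ang -20.786620561451127
[244.8 181.5] 10 [0.62762201 0.17124065] r 0.06044469858133494 ang 19.63945874774489
[273.5 189.5] 4 [0.60586701 0.09995431] r 0.06192897010792814 ang -55.39165348840464
[275.5 193.5] 4 [0.59564183 0.09504021] r 0.061200836253421 ang -65.94300992304478Traceback (most recent call last):
  File "<stdin>", line 31, in <module>
IndexError: index 812 is out of bounds for axis 0 with size 21
```

Careful with the scale: shifts go in shares of 50 cm and turns go in shares of 4 rad. That gives: 35.2 cm / 50 = 0.704, 33.3 cm / 50 = 0.666, -52.3 degrees / 229.1831 = -0.2282.

Call:
send_rows(commands="0.5 0.36 0.34 0 0 0 -0.1134;0.5 0.704 0.666 0 0 0 -0.2282;0.5 0.704 0.666 0 0 0 -0.2282;0.5 0.704 0.666 0 0 0 -0.2282;0.5 0.704 0.666 0 0 0 -0.2282;0.5 0.704 0.666 0 0 0 -0.2282;0.5 0.704 0.666 0 0 0 -0.2282;0.5 0.704 0.666 0 0 0 -0.2282")

```text
t: 0.77
tool_pos: [0.3733, -0.3413, 0.2053]
eef_rot: [0.946, -0.325, -0.0, 0.0]
ft_force: [0.4, -0.5, -0.0]
width: 0.0476
grasp_force: 0.0
```

Call:
send_rows(commands="0.5 0 0 0 0 0 0")

```text
t: 0.85
tool_pos: [0.3769, -0.3369, 0.2053]
eef_rot: [0.947, -0.32, 0.001, -0.002]
ft_force: [-0.5, -0.7, -0.3]
width: 0.0471
grasp_force: 0.0
```

Run:
```python
from h import *
from scipy.spatial.transform import Rotation as T
s=sense(); print(s["tool_pos"],s["width"],T.from_quat(s["eef_rot"]).as_matrix())
s=dict(np.load("side0.npz")); X=cloud(s); z=X[...,2]
def outer(Q,c,rmax):
    for k in range(5):
        a=np.arctan2(Q[:,1]-c[1],Q[:,0]-c[0]);r=np.hypot(*(Q[:,:2]-c).T);b=((a+np.pi)/(2*np.pi)*36).astype(int)
        O=np.array([Q[b==i][np.argmax(r[b==i])] for i in range(36) if ((b==i)&(r<rmax)).any()]);c,rr=fit(O[np.hypot(*(O[:,:2]-c).T)<rmax])
    return c,rr
for c,zl,zh,rm in(((.5706,.1508),.108,.124,.072),((.4978,-.2228),.026,.04,.051)):
    c=np.array(c);d=np.hypot(X[...,0]-c[0],X[...,1]-c[1]); Q=X[(d<.075)&(z>zl)&(z<zh)]; print(len(Q),np.median(Q[:,2]),outer(Q,c,rm))
```

```text
[ 0.37689209 -0.33693968  0.20527926] 0.04714462544217768 [[ 7.94745862e-01 -6.06936378e-01  2.69224183e-03]
 [-6.06942305e-01 -7.94736296e-01  3.90618011e-03]
 [-2.31180504e-04 -4.73845594e-03 -9.99988747e-01]]
1479 0.11773689603834786 (array([0.56918701, 0.15027431]), np.float64(0.0666779608604603))
392 0.03157181199101929 (array([ 0.49667457, -0.22113839]), np.float64(0.04503648591160431))
```

In the tool's units: 12.1 cm / 50 = 0.242, 11.4 cm / 50 = 0.228.

Call:
send_rows(commands="0.5 0.242 0.228 0 0 0 0;0.5 0.242 0.228 0 0 0 0;0.5 0.242 0.228 0 0 0 0;0.5 0.242 0.228 0 0 0 0;0.5 0.242 0.228 0 0 0 0;0.5 0.242 0.228 0 0 0 0;0.5 0.242 0.228 -0.1 0 0 0;0.5 0.242 0.228 -0.2 0 0 0")

```text
t: 1.52
tool_pos: [0.4949, -0.2308, 0.1235]
eef_rot: [0.947, -0.322, 0.003, 0.001]
ft_force: [-0.0, 0.2, -1.1]
width: 0.0467
grasp_force: 0.0
```

Call:
send_rows(commands="0.5 0 0 0 0 0 0;0.5 0 0 0 0 0 0")

```text
t: 1.68
tool_pos: [0.4911, -0.2287, 0.1207]
eef_rot: [0.947, -0.322, -0.003, -0.0]
ft_force: [-0.1, -0.5, 0.8]
width: 0.0471
grasp_force: 0.0
```

```bash
cat > st.py <<'E'
from h import *
s=sense(); from scipy.spatial.transform import Rotation as T
M=T.from_quat(s["eef_rot"]).as_matrix(); print(s["t"],s["tool_pos"],"yaw",np.degrees(np.arctan2(M[1,0],M[0,0])),"zdir",M[:,2].round(4),s["width"],s["grasp_force"],"F",s["ft_force"].round(2),"T",s["torque"].round(3),"q",s["q"].round(2))
E
python3 st.py
```

```text
1.6833 [ 0.49110986 -0.22868318  0.12066099] yaw -37.60295151438597 zdir [-0.0052  0.0025 -1.    ] 0.047054878960436586 0.0 F [-0.1  -0.53  0.76] T [ 0.103 -0.016 -0.01 ] q [-0.56  0.29  1.7  -0.    1.15  1.66]
```

In the tool's units: -6 cm / 50 = -0.12, 0.65 cm / 50 = 0.013.

Call:
send_rows(commands="0.5 0.013 0.012 0 0 0 0;0.5 0.013 0.012 -0.06 0 0 0;0.5 0.013 0.012 -0.12 0 0 0;0.5 0.013 0.012 -0.12 0 0 0;0.5 0.013 0.012 -0.12 0 0 0")

```text
t: 2.1
tool_pos: [0.5009, -0.223, 0.0635]
eef_rot: [0.947, -0.322, 0.0, 0.0]
ft_force: [0.2, 0.2, -0.1]
width: 0.0469
grasp_force: 0.0
```

```bash
python3 st.py
```

```text
2.1 [ 0.50092658 -0.22302987  0.06346941] yaw -37.543836912485105 zdir [ 7.e-04 -5.e-04 -1.e+00] 0.046902696337375184 0.0 F [ 0.18  0.17 -0.1 ] T [0.053 0.024 0.006] q [-0.55  0.35  1.77 -0.    1.01  1.68]
```

In the tool's units: -2.6 cm / 50 = -0.052, -1.3 cm / 50 = -0.026.

Call:
send_rows(commands="0.5 -0.0066 0.001 -0.026 0 0 0;0.5 -0.0066 0.001 -0.052 0 0 0;0.5 -0.0066 0.001 -0.052 0 0 0;0.5 -0.0066 0.001 -0.052 0 0 0")

```text
t: 2.43
tool_pos: [0.4984, -0.2229, 0.0383]
eef_rot: [0.947, -0.322, 0.002, 0.0]
ft_force: [0.3, 0.3, 0.0]
width: 0.0471
grasp_force: 0.0
```

```bash
python3 st.py
```

```text
2.4333 [ 0.49840761 -0.22293863  0.03834174] yaw -37.53387441990298 zdir [ 0.0029 -0.0018 -1.    ] 0.047130891253286004 0.0 F [0.3  0.32 0.02] T [ 0.096 -0.003 -0.016] q [-0.55  0.38  1.81 -0.    0.95  1.68]
```

Call:
send_rows(commands="0 0 0 0 0 0 0;0 0 0 0 0 0 0;0 0 0 0 0 0 0;0 0 0 0 0 0 0;0 0 0 0 0 0 0;0 0 0 0 0 0 0", squeeze=55)

```text
t: 2.93
tool_pos: [0.4969, -0.2223, 0.0365]
eef_rot: [0.947, -0.322, 0.0, 0.0]
ft_force: [-0.2, -1.0, 2.6]
width: 0.0137
grasp_force: 55.0
```

In the tool's units: 16 cm / 50 = 0.32, 14 cm / 50 = 0.28.

Call:
send_rows(commands="0 0 0 0.06 0 0 0;0 0 0 0.14 0 0 0;0 0 0 0.22 0 0 0;0 0 0 0.28 0 0 0;0 0 0 0.32 0 0 0;0 0 0 0.32 0 0 0;0 0 0 0.32 0 0 0")

```text
t: 3.52
tool_pos: [0.4969, -0.222, 0.1963]
eef_rot: [0.947, -0.322, 0.001, 0.0]
ft_force: [-0.4, -0.5, -2.5]
width: 0.0139
grasp_force: 55.0
```

```bash
python3 st.py
```

```text
3.5167 [ 0.49694536 -0.22198111  0.19628428] yaw -37.52592420312126 zdir [ 9.e-04 -5.e-04 -1.e+00] 0.013863880238212748 54.99914824962616 F [-0.42 -0.47 -2.45] T [0.051 0.035 0.023] q [-0.55  0.23  1.59  0.    1.32  1.68]
```

In the tool's units: 25.5 cm / 50 = 0.51, 23 cm / 50 = 0.46, 44 degrees / 229.1831 = 0.192.

Call:
send_rows(commands="0 0.008 0.04 0 0 0 0.0131;0 0.022 0.11 0 0 0 0.0393;0 0.036 0.18 0 0 0 0.0654;0 0.048 0.25 0 0 0 0.0916;0 0.062 0.32 0 0 0 0.1178;0 0.076 0.39 0 0 0 0.144;0 0.09 0.46 0 0 0 0.1702;0 0.1 0.51 0 0 0 0.192")

```text
t: 4.18
tool_pos: [0.5451, 0.0362, 0.1929]
eef_rot: [0.998, 0.06, -0.003, -0.001]
ft_force: [-1.7, -0.1, -1.3]
width: 0.0133
grasp_force: 55.0
```

In the tool's units: 11.7 cm / 50 = 0.234, 1.7 cm / 50 = 0.034, 13 degrees / 229.1831 = 0.0567.

Call:
send_rows(commands="0 0.012 0.07 0 0 0 0.0175;0 0.024 0.13 0 0 0 0.0349;0 0.034 0.18 0 0 0 0.048;0 0.042 0.214 0 0 0 0.0567;0 0.046 0.234 0 0 0 0.0567;0 0.046 0.234 0 0 0 0.0567;0 0.046 0.234 0 0 0 0.0567;0 0.046 0.234 0 0 0 0.0567")

```text
t: 4.85
tool_pos: [0.5692, 0.1488, 0.1951]
eef_rot: [0.986, 0.169, -0.001, 0.0]
ft_force: [0.5, -0.7, -1.8]
width: 0.0139
grasp_force: 55.0
```

```bash
python3 st.py
python3 - <<'E'
from h import *
o=[]
for n in("top","side"):
    s=snapshot(n); np.savez(n+"1.npz",**s); im=s["img"]
    u=(214,160) if n=="top" else (235,130)
    o.append(cv2.resize(im[u[1]:u[1]+100,u[0]:u[0]+100],(400,400),interpolation=cv2.INTER_CUBIC))
cv2.imwrite("pics/z2.png",cv2.convertScaleAbs(np.hstack(o),alpha=1.4)[...,::-1])
E
```

```text
4.85 [0.56915419 0.14875119 0.19511693] yaw 19.40312641715894 zdir [-0.0022 -0.0013 -1.    ] 0.013888092189478982 54.999128580093384 F [ 0.47 -0.72 -1.76] T [-0.025 -0.01  -0.026] q [ 0.14  0.3   1.49 -0.    1.35  1.37]
```

View pics/z2.png

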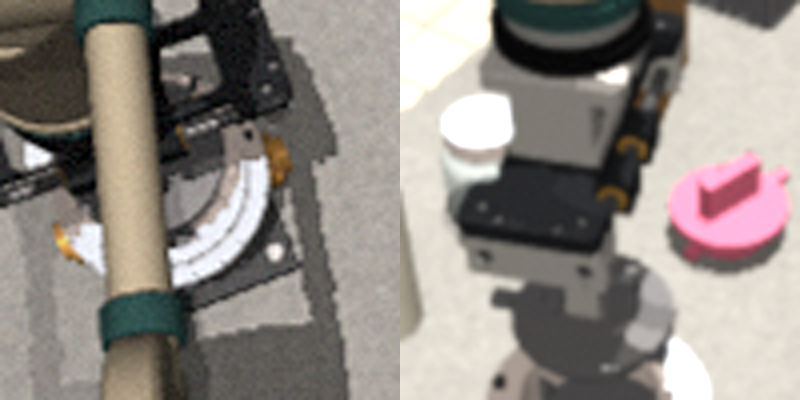

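The held lid is level, with its pointer on the stud side (side crop, about (505,298)). I'll line it up and lower it.

In the tool's units: -3.5 cm / 50 = -0.07, 0.16 cm / 50 = 0.0032.

Call:
send_rows(commands="0 0.001 0.0032 -0.02 0 0 0;0 0.001 0.0032 -0.04 0 0 0;0 0.001 0.0032 -0.06 0 0 0;0 0.001 0.0032 -0.07 0 0 0;0 0.001 0.0032 -0.07 0 0 0;0 0.001 0.0032 -0.07 0 0 0")

```text
t: 5.45
tool_pos: [0.57, 0.1515, 0.1605]
eef_rot: [0.986, 0.169, -0.001, 0.0]
ft_force: [0.3, -0.4, -1.4]
width: 0.0137
grasp_force: 55.0
```

```bash
python3 st.py
```

```text
5.45 [0.57002971 0.15145874 0.16047514] yaw 19.46713343294677 zdir [-1.3e-03 -3.0e-04 -1.0e+00] 0.01368631358459468 54.9992036819458 F [ 0.27 -0.37 -1.41] T [ 0.021  0.021 -0.007] q [ 0.14  0.33  1.55 -0.    1.27  1.37]
```

Correcting 1 mm in y, then entering.

In the tool's units: -0.9 cm / 50 = -0.018, -0.6 cm / 50 = -0.012.

Call:
send_rows(commands="0 -0.0006 -0.002 0 0 0 0;0 -0.0006 -0.002 -0.006 0 0 0;0 -0.0006 -0.002 -0.012 0 0 0;0 -0.0006 -0.002 -0.018 0 0 0;0 -0.0006 -0.002 -0.018 0 0 0;0 -0.0006 -0.002 -0.018 0 0 0")

```text
t: 5.95
tool_pos: [0.5699, 0.1506, 0.1519]
eef_rot: [0.986, 0.169, -0.0, 0.0]
ft_force: [-0.1, -0.4, -1.4]
width: 0.0139
grasp_force: 55.0
```

```bash
python3 st.py
```

```text
5.95 [0.56987658 0.15060014 0.15192632] yaw 19.4762364430336 zdir [-5.e-04 -2.e-04 -1.e+00] 0.013943218602269943 54.99922335147858 F [-0.12 -0.36 -1.43] T [0.003 0.01  0.013] q [ 0.14  0.33  1.56 -0.    1.25  1.37]
```

In the tool's units: -1.7 cm / 50 = -0.034, -1.5 cm / 50 = -0.03.

Call:
send_rows(commands="0 0 0 -0.008 0 0 0;0 0 0 -0.016 0 0 0;0 0 0 -0.024 0 0 0;0 0 0 -0.03 0 0 0;0 0 0 -0.034 0 0 0;0 0 0 -0.034 0 0 0")

```text
t: 6.45
tool_pos: [0.5696, 0.1505, 0.1344]
eef_rot: [0.986, 0.169, -0.001, 0.0]
ft_force: [0.1, -0.6, -1.7]
width: 0.014
grasp_force: 55.0
```

In the tool's units: -0.2 cm / 50 = -0.004, -0.1 cm / 50 = -0.002.

Call:
send_rows(commands="0 0 0 -0.002 0 0 0;0 0 0 -0.004 0 0 0;0 0 0 -0.004 0 0 0;0 0 0 -0.004 0 0 0")

```text
t: 6.78
tool_pos: [0.5701, 0.1506, 0.1333]
eef_rot: [0.986, 0.169, 0.0, 0.0]
ft_force: [1.1, 0.1, -2.2]
width: 0.0138
grasp_force: 55.0
```

```bash
python3 st.py
```

```text
6.7833 [0.57014352 0.15059516 0.13326919] yaw 19.475625815644385 zdir [ 2.e-04 -1.e-04 -1.e+00] 0.013808192893474394 54.99917685985565 F [ 1.06  0.1  -2.19] T [-0.029 -0.109  0.007] q [ 0.14  0.35  1.59 -0.    1.21  1.37]
```

In the tool's units: -0.1 cm / 50 = -0.002.

Call:
send_rows(commands="0 0 0 -0.002 0 0 0;0 0 0 -0.002 0 0 0;0 0 0 -0.002 0 0 0")

```text
t: 7.03
tool_pos: [0.5704, 0.1506, 0.1325]
eef_rot: [0.986, 0.169, 0.0, 0.0]
ft_force: [0.1, 0.2, -0.7]
width: 0.0135
grasp_force: 55.0
```

In the tool's units: -0.1 cm / 50 = -0.002.

Call:
send_rows(commands="0 0 0 -0.002 0 0 0;0 0 0 -0.002 0 0 0;0 0 0 -0.002 0 0 0")

```text
t: 7.28
tool_pos: [0.5704, 0.1506, 0.1325]
eef_rot: [0.986, 0.169, 0.001, 0.0]
ft_force: [-1.3, 0.1, 5.6]
width: 0.0137
grasp_force: 55.0
```

```bash
python3 st.py
```

```text
7.2833 [0.57043878 0.15062371 0.13246701] yaw 19.473675281093318 zdir [ 1.5e-03  1.0e-04 -1.0e+00] 0.013729324847983778 55.00213086605072 F [-1.34  0.12  5.65] T [-0.06   0.307 -0.003] q [ 0.14  0.35  1.59 -0.    1.21  1.37]
```

Fully home: the flange rests on the rim at z = 0.1325 with about 7 N. Now twisting.

In the tool's units: -24 degrees / 229.1831 = -0.1047.

Call:
send_rows(commands="0 0 0 0 0 0 -0.0131;0 0 0 0 0 0 -0.0305;0 0 0 0 0 0 -0.048;0 0 0 0 0 0 -0.0654;0 0 0 0 0 0 -0.0829;0 0 0 0 0 0 -0.096;0 0 0 0 0 0 -0.1047;0 0 0 0 0 0 -0.1047")

```text
t: 7.95
tool_pos: [0.5708, 0.1508, 0.1325]
eef_rot: [0.999, -0.04, 0.001, -0.0]
ft_force: [-0.3, 1.0, 5.9]
width: 0.0137
grasp_force: 55.0
```

```bash
python3 st.py
```

```text
7.95 [0.57076315 0.15083692 0.13250279] yaw -4.539637564846276 zdir [ 2.2e-03  3.0e-04 -1.0e+00] 0.013670833879810438 55.00606298446655 F [-0.33  0.97  5.92] T [0.084 0.269 0.102] q [0.14 0.35 1.59 0.   1.2  1.79]
```

In the tool's units: -16 degrees / 229.1831 = -0.0698.

Call:
send_rows(commands="0 0 0 0 0 0 -0.0131;0 0 0 0 0 0 -0.0305;0 0 0 0 0 0 -0.0436;0 0 0 0 0 0 -0.0567;0 0 0 0 0 0 -0.0654;0 0 0 0 0 0 -0.0698;0 0 0 0 0 0 -0.0698;0 0 0 0 0 0 -0.0698")

```text
t: 8.62
tool_pos: [0.5707, 0.1505, 0.1325]
eef_rot: [0.984, -0.178, 0.001, -0.0]
ft_force: [-0.5, -1.4, 5.4]
width: 0.0135
grasp_force: 55.0
```

```bash
python3 st.py;python3 - <<'E'
from h import *
o=[]
for n in("top","side"):
    s=snapshot(n); np.savez(n+"2.npz",**s); im=s["img"]
    u=(214,160) if n=="top" else (245,190)
    w=100 if n=="top" else 80
    o.append(cv2.resize(im[u[1]:u[1]+w,u[0]:u[0]+w],(400,400),interpolation=cv2.INTER_CUBIC))
cv2.imwrite("pics/z3.png",cv2.convertScaleAbs(np.hstack(o),alpha=1.4)[...,::-1])
E
```

```text
8.6167 [0.57068696 0.15047492 0.13247156] yaw -20.455122993375866 zdir [ 1.9e-03 -3.0e-04 -1.0e+00] 0.013498020879130832 55.02227962017059 F [-0.48 -1.36  5.44] T [-0.023  0.309  0.258] q [ 0.14  0.35  1.59 -0.    1.2   2.07]
```

View pics/z3.png

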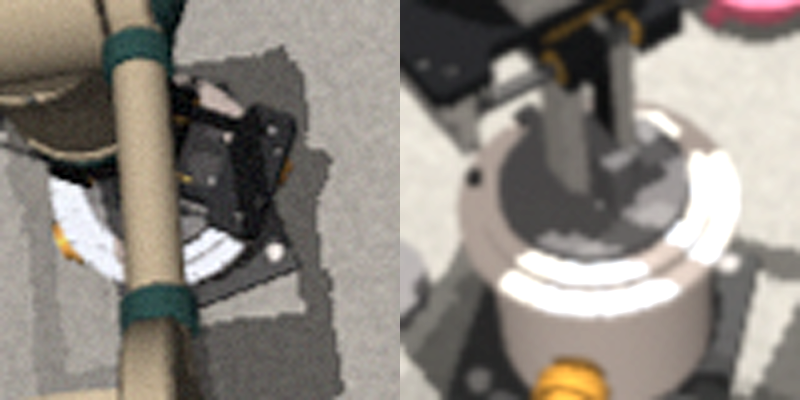

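The pointer is visible in the side crop at about (525,115), clockwise of the single stud at (475,178). Now checking its angle.

```bash
python3 st.py;python3 - <<'E'
from h import *
s=dict(np.load("side2.npz"));X=cloud(s);z=X[...,2];c=np.array([.5697,.1505])
d=np.hypot(X[...,0]-c[0],X[...,1]-c[1]);g=s["img"].max(2)
ys,xs=np.where((d>.049)&(d<.063)&(z>.1215)&(z<.133)&(g<120))
P=X[ys,xs]
for x,y,p in zip(xs,ys,P):print(x,y,p.round(4),round(float(np.hypot(*(p[:2]-c))),4),round(float(np.degrees(np.arctan2(p[1]-c[1],p[0]-c[0]))),1),g[y,x])
p=ray(s,[[270,213],[255,225.6]],.124)
p[1]=ray(s,[[339.5-245+160.5,225.6]],.118)[0]
print(p,np.degrees(np.arctan2(p[:,1]-c[1],p[:,0]-c[0])),np.hypot(*(p[:,:2]-c).T))
o=cv2.resize(s["img"][200:240,240:290],(800,640),interpolation=cv2.INTER_CUBIC)[:600]
cv2.imwrite("pics/z4.png",cv2.convertScaleAbs(o,alpha=2)[...,::-1])
E
```

```text
8.7167 [0.57064532 0.15049932 0.13245204] yaw -20.45426734677742 zdir [ 1.9e-03 -3.0e-04 -1.0e+00] 0.013684962526900562 55.02220273017883 F [ 0.38 -0.19  5.48] T [-0.028  0.317  0.235] q [ 0.14  0.35  1.59 -0.    1.2   2.07]
269 211 [0.6264 0.1313 0.1282] 0.0599 -18.7 111
270 211 [0.6234 0.1312 0.1298] 0.057 -19.8 83
271 211 [0.6205 0.1308 0.1311] 0.0545 -21.2 84
272 211 [0.6198 0.1278 0.1288] 0.055 -24.3 105
268 212 [0.6268 0.135  0.1278] 0.0591 -15.2 100
269 212 [0.6244 0.1341 0.1283] 0.0571 -16.7 65
270 212 [0.6221 0.133  0.1286] 0.0553 -18.5 55
271 212 [0.6185 0.1335 0.1312] 0.0517 -19.2 56
272 212 [0.6179 0.1305 0.1288] 0.0522 -22.5 71
268 213 [0.6283 0.1337 0.122 ] 0.061 -16.0 74
269 213 [0.6231 0.136  0.1272] 0.0553 -15.2 51
270 213 [0.6209 0.1348 0.1274] 0.0535 -17.0 51
271 213 [0.6178 0.1347 0.1291] 0.0506 -18.2 53
272 213 [0.6161 0.133  0.1285] 0.0496 -20.7 56
269 214 [0.6231 0.1364 0.1239] 0.0552 -14.8 54
270 214 [0.6189 0.1375 0.1274] 0.0509 -14.8 50
271 214 [0.6168 0.1362 0.1274] 0.0493 -16.9 53
266 220 [0.6188 0.1546 0.1219] 0.0493 4.8 91
261 225 [0.6195 0.1738 0.122 ] 0.0549 25.1 89
[[0.62291311 0.13249345 0.124     ]
 [0.63285759 0.18045337 0.118     ]] [-18.69507474  25.37330059] [0.05617714 0.06990054]
```

View pics/z4.png

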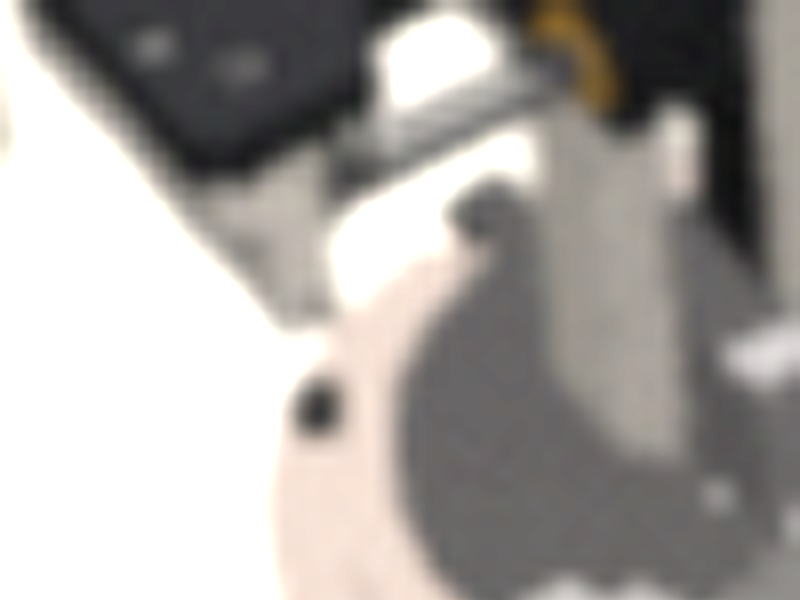

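Run:
```python
from h import *
s=dict(np.load("side2.npz"));c=np.array([.5702,.1507])
def pr(P):
    K=np.array(s["intrinsics"],float)
    return cv2.projectPoints(np.array(P,float),cv2.Rodrigues(np.array(s["R"],float))[0],np.array(s["t"],float),K,np.array(s["distortion"],float))[0].reshape(-1,2)
def pt(r,a,y,z):
    a=np.radians(a);return [c[0]+r*np.cos(a)-y*np.sin(a),c[1]+r*np.sin(a)+y*np.cos(a),z]
to=lambda q:((q-[240,200]+.5)*16).round(0).tolist()
print("stud",to(pr([pt(.061,19.4,0,.118),pt(.061,19.4,0,.113)])))
for a in(-16,-18,-20.5,-23):print(a,"top corners tip/+y/-y, bottom +y",to(pr([pt(.060,a,.005,.1275),pt(.060,a,-.005,.1275),pt(.046,a,.005,.1275),pt(.060,a,.005,.1215)])))
```

```text
stud [[314.0, 391.0], [317.0, 412.0]]
-16 top corners tip/+y/-y, bottom +y [[428.0, 211.0], [480.0, 179.0], [484.0, 262.0], [431.0, 237.0]]
-18 top corners tip/+y/-y, bottom +y [[438.0, 204.0], [491.0, 173.0], [492.0, 256.0], [441.0, 230.0]]
-20.5 top corners tip/+y/-y, bottom +y [[451.0, 195.0], [506.0, 166.0], [502.0, 249.0], [455.0, 221.0]]
-23 top corners tip/+y/-y, bottom +y [[465.0, 187.0], [521.0, 159.0], [512.0, 242.0], [468.0, 213.0]]
```

The observed pointer edges (left about 450, stud at (317,405)) match the −20.5° prediction, so the pointer is at the bar. I'll do a short steadiness check before handing in.

Call:
send_rows(commands="0 0 0 0 0 0 0;0 0 0 0 0 0 0;0 0 0 0 0 0 0;0 0 0 0 0 0 0;0 0 0 0 0 0 0;0 0 0 0 0 0 0;0 0 0 0 0 0 0;0 0 0 0 0 0 0")

```text
t: 9.38
tool_pos: [0.5707, 0.1505, 0.1324]
eef_rot: [0.984, -0.178, 0.001, -0.0]
ft_force: [-0.6, -0.2, 6.0]
width: 0.0141
grasp_force: 55.0
```

```bash
python3 st.py
python3 - <<'E'
from h import *
s=snapshot("side");o=dict(np.load("side2.npz"))
print("pixel change around the lid",np.abs(s["img"][205:240,250:300].astype(int)-o["img"][205:240,250:300]).mean())
print(sign_off())
E
```

```text
9.3833 [0.57066959 0.15048512 0.13244619] yaw -20.45505847257657 zdir [ 1.9e-03 -3.0e-04 -1.0e+00] 0.014086307485215402 55.022286772727966 F [-0.62 -0.18  6.02] T [-0.076  0.306  0.3  ] q [ 0.14  0.35  1.59 -0.    1.2   2.07]
pixel change around the lid 0.6632380952380953
the job is handed in; nothing more can be done
None
```

The grey lid is fully home, twisted 40° clockwise so its pointer faces the halfway bar, short of the click; the gripper still holds it steady, and I handed the job in at 9.4 s.

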